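# Sort the printing blocks and the paint jar at the craft stall

### The job

Tidy the fabric-printing table: put the two round flower stamps in the round metal dish, the two rectangular border stamps in the flat rectangular tray, and the closed paint jar in the small slatted crate. Each must end standing upright and flat on the floor of its container, side by side where there are two, and let go. Leave the pot of brushes and the ink roller where they are.

Things in the scene. Friction and masses are not known exactly. Their poses are not given: they have to be found in the camera images.
- round_large: Larger round wooden hand stamp, standing on its printing face: a disc 64 mm in diameter and 20 mm thick (lowest 5 mm dark rubber), with a turned wooden knob on its centre, narrow (18 to 20 mm) at its foot, widening to 28 mm in diameter between heights 34 and 58 mm, top at 62 mm. Loose, 60 to 130 g. Origin: centre of the underside (the printing face); z points up through the handle.
- round_small: Smaller round wooden hand stamp: the same, but its disc is 48 mm in diameter; same thickness (20 mm) and same knob (28 mm in diameter from 34 to 58 mm height, top at 62 mm). Loose, 60 to 130 g. Origin: centre of the underside (the printing face); z points up through the handle.
- border_long: Longer rectangular wooden border stamp, standing on its printing face: a block 90 mm (x) by 36 mm (y), 20 mm thick (lowest 5 mm dark rubber), with an upright wooden grip bar on its middle, 60 mm along x, 16 mm thick along y, from 20 to 62 mm height. Loose, 60 to 130 g. Origin: centre of the underside (the printing face); z points up through the handle.
- border_short: Shorter rectangular wooden border stamp: block 66 mm (x) by 36 mm (y), 20 mm thick, with a grip bar 44 mm along x, 16 mm thick along y, from 20 to 62 mm height. Loose, 60 to 130 g. Origin: centre of the underside (the printing face); z points up through the handle.
- paint_jar: Closed round paint jar of green glass with a white screw cap, standing upright: 45 mm in diameter, 70 mm high (cap: 45 mm in diameter, from 50 to 70 mm height; a slight neck just below it). Loose, 95 to 170 g. Origin: centre of its underside; z up.
- dish: Round shallow metal dish, open above, fixed to the table: 180 mm outer diameter, rim 18 mm high, wall 4 mm, floor 5 mm thick (its upper side 5 mm above the origin), clear floor about 168 mm in diameter. Origin: centre of its underside, on the table; z up.
- tray: Flat rectangular plywood tray, open above, no dividers, fixed to the table: 160 mm (x) by 130 mm (y) outside, walls 5 mm thick and 18 mm high, floor 5 mm thick, clear floor 150 by 120 mm. Room for both border stamps lying parallel to the tray's y axis. Origin: centre of its underside; z up.
- crate: Small square slatted wooden crate, open above, fixed to the table: 110 by 110 mm outside, sides 34 mm high and 5 mm thick, floor 5 mm thick, clear floor 100 by 100 mm. Origin: centre of its underside; z up.
- brush_pot: Bystander: white ceramic pot with three paint brushes in it, 68 mm in diameter, pot 85 mm high, brushes up to about 180 mm above the table. Loose; leave it. Origin: centre of its underside.
- ink_roller: Bystander: small hand ink roller lying on the table, a rubber roll 60 mm wide and 32 mm in diameter on a wire fork with a wooden handle, about 150 mm long along x (handle to -x), 32 mm high. Loose; leave it. Origin: on the table below the fork, about 45 mm behind the roll's axis.
There are look-alikes about, which are no part of the job. What is shaped like the round_large but orange or pink is not meant.

How it is judged:
By the outcome, as a careful person would: the job done as asked, in the order asked, and still so for the second after the job is handed in, with the robot touching nothing.
It also fails if it takes over 144 s, if anything falls off the work surface, if the arm or the gripper's body presses on something with over 40 N, if the wrist force passes 120 N, or if a joint passes its speed limit or range.

### The arm

A 7-joint arm with a two-finger parallel gripper is mounted at the origin on the work surface. World frame = base frame: x ahead of the robot, y to its left, z up, the work surface at z = 0. Lengths are in mm, angles in rad, forces in N, time in s.
With the tool pointing down it reaches from about 400 to 875 mm from the base axis. Payload 4.4 kg.
Tool frame: the origin (TCP) lies midway between the tips of the shut fingers; the grasp point (between the pads) lies 19 mm behind it (ctrl.pinch_z is the distance from the TCP to the grasp point, in mm); z points along the fingers, y is the line along which they close (so a half turn about z gives the same grasp; the last joint's range is limited). The gripper opens to 85 mm and grips with 20 to 120 N. Pads are 22 mm wide; open, the fingers measure 114 mm over their backs; the gripper's body (76 mm by 85 mm) begins 54 mm behind the grasp point. The pads swing forward as they close: fully open they stand 13 mm farther back than shut.
Start: joints at [-1.389, 0.628, 0.038, 1.517, -0.027, 0.996, -0.02], TCP at [159.401, 630.166, 231.313] pointing down, gripper open.
Joint ranges: [-3.06, 3.06], [-0.37, 2.12], [-1.25, 1.32], [0.18, 2.47], [-1.1, 4.24], [0.23, 1.98], [-2.94, 2.94]. Speed limits (rad/s): [2.57, 2.57, 3.14, 3.14, 3.14, 3.14, 3.14].

### API

Orientations are given as [roll, pitch, yaw] about the fixed x, y, z axes, in that order (R = Rz(yaw) Ry(pitch) Rx(roll)).
In Python, from cell import read_state, cams, order, ctrl gives the robot as it stands.
- The arm moves only by the tool move_arm, never from a script. Its argument "targets" is text: rows parted by semicolons, each of 7 numbers parted by spaces: the gripper's target within -1 to 1 (fully open at 1, half-way at 0, shut at -1), then the shift along the tool's x, y, z in cm, then the turn, a rotation vector about the tool's x, y, z in degrees. A call has 1 to 5 rows; each row shifts and turns the commanded pose from where the row before left it, along the tool's axes as they then stand; what a row does not reach is not made up. A row lasts 1/12 s, in which the tool goes at most 41.7 mm and 7.16 degrees, less where a joint would pass 70% of its speed; a pose out of reach is approached as far as the arm can. A call with a gripper value outside its range is refused whole. The fingers move at their own pace and stop on an object; the grip force is fixed at half the most. Time passes only in rows, so rows that do not move let the fingers close. It gives the time, the measured TCP pose, the force, the opening and the grip force at its end, in the units of the state.
- read_state(): the state, without advancing time (a new reading comes with each control period).
- cams.get_image(name): name is "scene" or "top" or "wrist"; returns a dict with "color" (384x512x3 uint8, red, green, blue), "fovy" (degrees; the focal length in pixels is half the picture's height over the tangent of half this angle, whatever the lens; pixels are square), "cx", "cy" (the principal point, pixels), "k1" (the pictures are not rectified: a ray, as slopes to the right and down, at radius r is drawn at 1 + k1 r^2 times it, then the intrinsics apply), "rvec" (rotation vector, rad) and "tvec" (3), from world to camera coordinates, as OpenCV has them. Camera axes: x right, y down, z forward; pixel columns grow to the right and rows downward; lengths in mm; the calibration is good to about 2 mm. A picture is of the moment at which its call begins. There is no depth.
- order.finish_job(): hands the job in; it is judged then, once.
The state is a dict: "clock": time; "qpos": joint angles; "qd": joint speeds; "tau": joint torques, N m; "eef_pos": TCP position; "tool_rot": TCP orientation; "force": force on the tool from outside, world axes, zero at the start; "torque": the same for the moment, N m; "width": finger opening in mm; "gripper_force": force on a finger pad.
Only numpy, scipy, OpenCV 4.12 (cv2) and the standard library are available. Lean on these libraries where they do the work, as an engineer would, in place of code of your own. Each camera call takes 0.05 s, during which the arm holds its last target. There are 200 camera calls.

## Working session

There is one attempt and no reset: what is moved stays moved. The work goes in short steps, Python scripts to look and compute and a tool call to move; the robot and the scene stay as the last step left them, time stands still between calls to the robot, and variables do not carry over. Pictures are saved under pics/ and viewed, at most 14 in all, crops included, and the job is handed in when it is done.

Besides the shell and the picture viewer there is one more tool, called as name(argument=value, ...) on one line, values as JSON. move_arm: Moves the arm, as the interface text tells. Its arguments: {"type":"object","properties":{"targets":{"type":"string"}},"required":["targets"]}

```bash
ls; mkdir -p pics
cat > h.py <<'E'
import numpy as np, cv2
from cell import read_state, cams, order, ctrl
from scipy.spatial.transform import Rotation as R
def cal(im):
    h=im["color"].shape[0]; f=h/2/np.tan(np.radians(im["fovy"])/2)
    return f,im["cx"],im["cy"],im["k1"],R.from_rotvec(np.ravel(im["rvec"])).as_matrix(),np.ravel(im["tvec"])
def px2w(im,u,v,z):
    f,cx,cy,k,Rm,t=cal(im); d=np.array([(u-cx)/f,(v-cy)/f]); s=d.copy()
    for _ in range(30): s=d/(1+k*(s@s))
    ray=Rm.T@np.r_[s,1]; c=-Rm.T@t
    return c+ray*(z-c[2])/ray[2]
def w2px(im,p):
    f,cx,cy,k,Rm,t=cal(im); q=Rm@np.asarray(p,float)+t; s=q[:2]/q[2]; s=s*(1+k*(s@s))
    return f*s+[cx,cy]
def shot(name,fn,crop=None,sc=1.5):
    im=cams.get_image(name); c=im["color"]
    if crop: u0,v0,u1,v1=crop; c=c[v0:v1,u0:u1]
    c=cv2.resize(c,None,fx=sc,fy=sc,interpolation=cv2.INTER_CUBIC)
    cv2.imwrite("pics/"+fn,c[:,:,::-1]); return im
E
python3 - <<'E'
from h import *
import pickle
a=shot("top","top1.png");b=shot("scene","sc1.png")
pickle.dump((a,b),open("a.pkl","wb"))
for im in(a,b): print(im["fovy"],im["k1"],-cal(im)[4].T@cal(im)[5])
print(read_state())
E
```

```text
pics
49.43309571129405 -0.12160872452200268 [ 332.69930295    9.87248491 1230.26951652]
42.535167742219556 -0.20065523472246777 [1087.99907116 -581.71003844  761.31160503]
{'clock': 0.1, 'qpos': array([-1.38877516,  0.62925381,  0.03849448,  1.51825138, -0.02699776,
        0.99627361, -0.01995814]), 'qd': array([-0.00011107, -0.0015293 , -0.0002472 , -0.00224353,  0.00172263,
       -0.00022972,  0.0004578 ]), 'tau': array([ 2.85014001e-03, -5.64525032e+01,  1.23042271e+00, -1.93972099e+01,
        1.12401278e-02,  5.35978004e-03, -5.23510323e-06]), 'eef_pos': array([159.30588961, 629.61757782, 230.48714469]), 'tool_rot': array([-3.13992644e+00,  4.71974251e-05,  2.89377476e+00]), 'force': array([-0.0931908 , -0.05026778, -0.0152676 ]), 'torque': array([-0.01139427, -0.01914112,  0.01201146]), 'gripper_force': 0.0, 'width': 85.38596345296219}
```

View pics/top1.png

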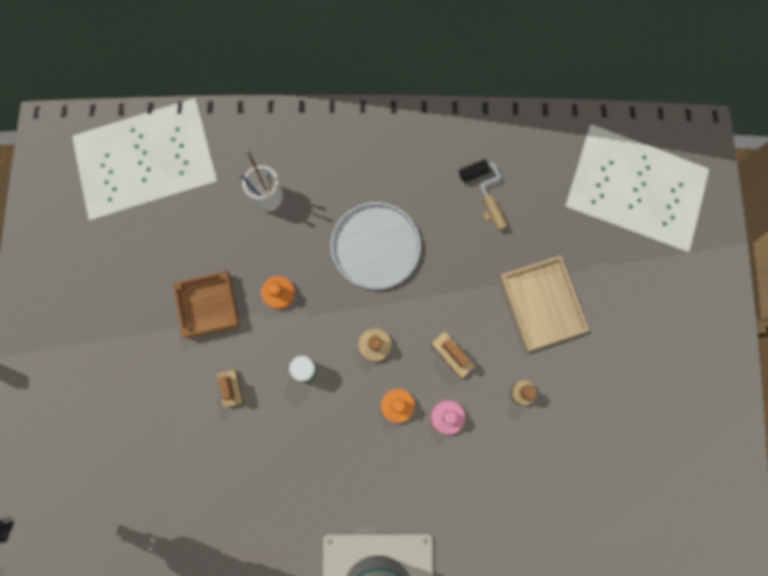

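View pics/sc1.png

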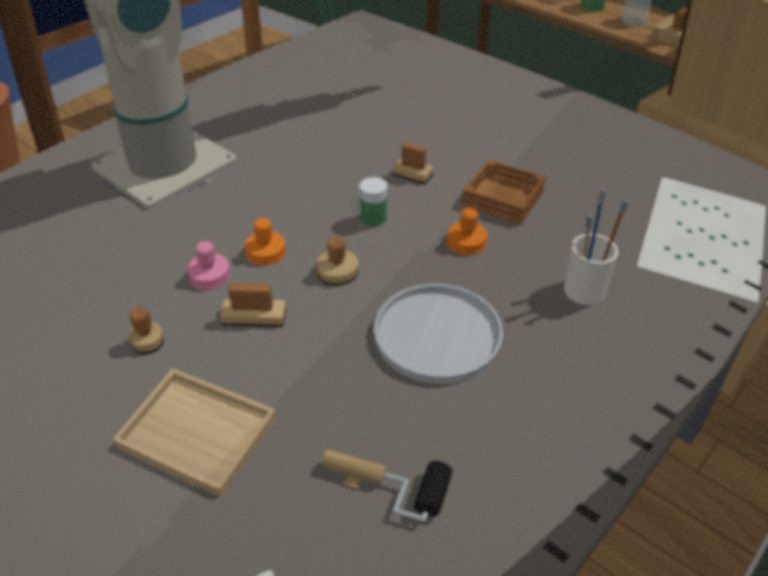

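The top view, at 1.5x scale, has +x up and +y to the left.

- **Containers:** dish (376,246), tray (545,304), crate (206,305).
- **Bystanders:** pot (263,187), roller (485,190).
- **Round_large candidates:** wooden (375,345), orange (278,292), orange (398,406), pink (448,417). Only the wooden one fits, because orange and pink are excluded.
- **Round_small:** wooden (524,392), with a smaller disc.
- **Border stamps:** long (453,355), short (229,389).
- **Jar:** white cap at (302,369).

I'll confirm these in an enlarged crop.

Run:
```python
from h import *
import pickle
a,b=pickle.load(open("a.pkl","rb"))
c=a["color"][195:285,135:375]
cv2.imwrite("pics/c1.png",cv2.resize(c,None,fx=3.3,fy=3.3,interpolation=cv2.INTER_CUBIC)[:,:,::-1])
P=dict(rl_disc=(375,345,20),rl_knob=(376,343,62),rs_disc=(525,393,20),rs_knob=(529,392,62),bl=(457,353,62),bs=(227,388,62),jar=(302,369,70),
dish=(376,246,18),t1=(502,275,18),t2=(562,258,18),t3=(588,327,18),t4=(531,350,18),c1=(174,282,34),c2=(228,272,34),c3=(239,325,34),c4=(183,337,34),pot=(261,184,85),or1=(278,292,20),or2=(398,406,20),pink=(448,417,20),roll=(475,170,32))
for k,(u,v,z) in P.items(): print(k,px2w(a,u/1.5,v/1.5,z).round(0))
# yaw of borders
for n,p,q in(("bl",(444,338),(470,370)),("bs",(223,376),(231,401))):
  p=px2w(a,p[0]/1.5,p[1]/1.5,62);q=px2w(a,q[0]/1.5,q[1]/1.5,62);d=q-p;print(n,np.degrees(np.arctan2(d[1],d[0])),np.linalg.norm(d))
```

```text
rl_disc [462.   4.  20.]
rl_knob [461.   2.  62.]
rs_disc [ 368. -287.   20.]
rs_knob [ 368. -284.   62.]
bl [ 442. -150.   62.]
bs [377. 279.  62.]
jar [412. 139.  70.]
dish [661.   2.  18.]
t1 [ 602. -250.   18.]
t2 [ 638. -375.   18.]
t3 [ 497. -420.   18.]
t4 [ 451. -302.   18.]
c1 [584. 400.  34.]
c2 [604. 293.  34.]
c3 [499. 267.  34.]
c4 [475. 376.  34.]
pot [767. 225.  85.]
or1 [567. 195.  20.]
or2 [345. -40.  20.]
pink [ 323. -136.   20.]
roll [ 819. -201.   32.]
bl -141.6542309263245 76.99780375119012
bs -160.2217118424248 49.03939275994158
```

View pics/c1.png

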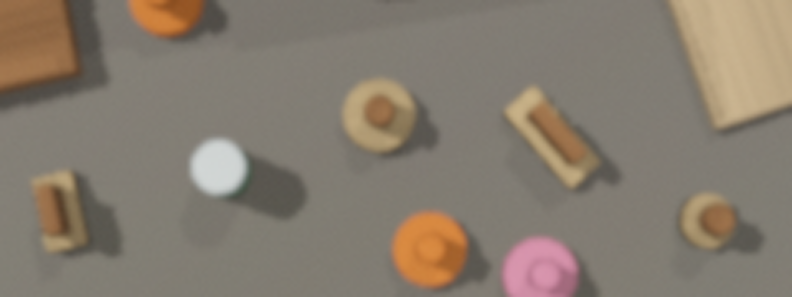

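The crop confirms it: wooden round_large is at crop (379,115) and no other large round stamp is wooden. Round_small is at (708,220), border_long at (551,137), border_short at (60,211) and the jar at (219,166). First I turn the tool to yaw 90° (tool x = world +y, tool y = world +x), then go above round_large.

move_arm(targets="1 0 0 0 0 0 7; 1 0 0 0 0 0 7; 1 0 0 0 0 0 7; 1 0 0 0 0 0 7; 1 0 0 0 0 0 7")

```text
clock: 0.52
eef_pos: [159.3, 629.8, 230.8]
tool_rot: [-3.141, 0.001, 2.277]
force: [-0.5, 0.5, -0.1]
width: 85.1
gripper_force: 0.0
```

move_arm(targets="1 0 0 0 0 0 7; 1 0 0 0 0 0 7; 1 0 0 0 0 0 7; 1 0 0 0 0 0 7; 1 0 0 0 0 0 7")

```text
clock: 0.93
eef_pos: [159.2, 629.8, 230.8]
tool_rot: [-3.141, 0.001, 1.666]
force: [-0.9, -0.7, -0.5]
width: 85.6
gripper_force: 0.0
```

move_arm(targets="1 0 0 0 0 0 5.8; 1 -3.7 1.8 0 0 0 0; 1 -3.7 1.8 0 0 0 0; 1 -3.7 1.8 0 0 0 0; 1 -3.7 1.8 0 0 0 0")

```text
clock: 1.35
eef_pos: [231.6, 480.2, 230.8]
tool_rot: [-3.142, 0.001, 1.572]
force: [1.2, -0.2, -0.1]
width: 85.4
gripper_force: 0.0
```

move_arm(targets="1 -3.7 1.8 0 0 0 0; 1 -3.7 1.8 0 0 0 0; 1 -3.7 1.8 0 0 0 0; 1 -3.7 1.8 0 0 0 0; 1 -3.7 1.8 0 0 0 0")

```text
clock: 1.77
eef_pos: [321.6, 295.2, 231.2]
tool_rot: [-3.141, 0.0, 1.571]
force: [1.4, 0.0, -0.5]
width: 85.6
gripper_force: 0.0
```

move_arm(targets="1 -3.7 1.8 0 0 0 0; 1 -3.7 1.8 0 0 0 0; 1 -3.7 1.8 0 0 0 0; 1 -3.7 1.8 0 0 0 0; 1 -3.7 1.8 0 0 0 0")

```text
clock: 2.18
eef_pos: [411.6, 110.4, 231.3]
tool_rot: [-3.141, -0.0, 1.571]
force: [0.7, 0.2, 0.2]
width: 85.5
gripper_force: 0.0
```

move_arm(targets="1 -3.6 1.6 0 0 0 0; 1 -3.6 1.6 0 0 0 0; 1 -3.5 1.7 0 0 0 0; 1 0 0 1.5 0 0 0; 1 0 0 1.5 0 0 0")

```text
clock: 2.6
eef_pos: [461.9, 2.1, 201.4]
tool_rot: [3.139, 0.001, 1.565]
force: [-0.4, 1.0, 0.1]
width: 85.4
gripper_force: 0.0
```

Run:
```python
from h import *
import pickle
im=shot("wrist","w1.png");pickle.dump(im,open("w1.pkl","wb"))
s=read_state();print(s["eef_pos"],s["tool_rot"],-cal(im)[4].T@cal(im)[5],im["fovy"])
for p in((461,3,62),(461,3,20),s["eef_pos"]): print(w2px(im,p)*1.5)
```

```text
[459.09052498   3.75820918 198.61073385] [-3.13774375e+00  7.29031531e-04  1.56774011e+00] [460.95747952  71.97767491 344.09205484] 62.6211989857765
[384.3866367  266.43198705]
[384.2796427  252.13226287]
[379.39710569 361.19840146]
```

View pics/w1.png

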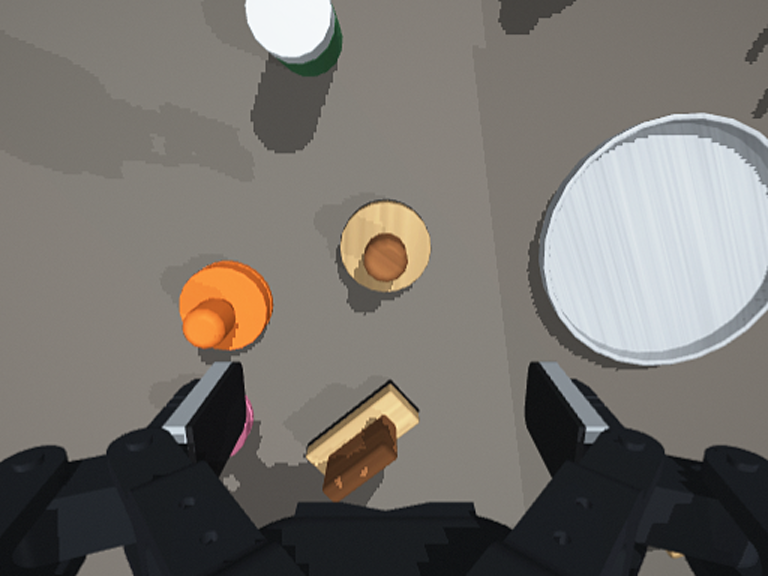

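The wrist picture has right = +x and up = +y. Wooden round_large is centred, with its knob top at (385,257) and disc at (386,247). The jar is at (290,18), border_long's bar at (360,458) and the dish is on the right.

Run:
```python
from h import *
import pickle
im=pickle.load(open("w1.pkl","rb"))
f=lambda n,u,v,z: print(n,px2w(im,u/1.5,v/1.5,z).round(1))
f("knob",385,256,62);f("disc",386,246,20)
f("jarR",332,20,70)
f("dishL",542,253,18);f("dishB",647,364,18);f("dishT",692,113,18)
for n,u,v in(("a",327,492),("b",390,433),):f("bar"+n,u,v,62)
for n,u,v in(("1",307,460),("2",390,387),("3",418,410)):f("blk"+n,u,v,20)
print(read_state()["eef_pos"])
```

```text
knob [461.4   9.5  62. ]
disc [462.2   7.3  20. ]
jarR [434.7 136.6  70. ]
dishL [571.9   1.2  18. ]
dishB [658.2 -84.7  18. ]
dishT [661.3  93.2  18. ]
bara [ 419.3 -160.9   62. ]
barb [ 464.  -113.6   62. ]
blk1 [ 398.4 -165.2   20. ]
blk2 [ 464.6 -101.4   20. ]
blk3 [ 486.1 -121.2   20. ]
[459.09052498   3.75820918 198.61073385]
```

move_arm(targets="1 0.4 0.3 4 0 0 0; 1 0 0 4 0 0 0; 1 0 0 4 0 0 0; 1 0 0 3 0 0 0; 1 0 0 2 0 0 0")

```text
clock: 3.07
eef_pos: [461.8, 9.8, 28.7]
tool_rot: [-3.138, -0.001, 1.572]
force: [-0.5, -0.2, -0.5]
width: 85.7
gripper_force: 0.0
```

move_arm(targets="-1 0 0 0 0 0 0; -1 0 0 0 0 0 0; -1 0 0 0 0 0 0; -1 0 0 0 0 0 0; -1 0 0 0 0 0 0")

```text
clock: 3.48
eef_pos: [464.4, 9.5, 32.9]
tool_rot: [3.139, -0.0, 1.571]
force: [-3.8, -0.3, 36.3]
width: 26.1
gripper_force: 59.7
```

move_arm(targets="-1 0 0 0 0 0 0; -1 0 0 0 0 0 0; -1 0 0 0 0 0 0; -1 0 0 0 0 0 0; -1 0 0 0 0 0 0")

```text
clock: 3.9
eef_pos: [464.4, 9.5, 33.1]
tool_rot: [3.139, -0.001, 1.571]
force: [-1.0, -0.2, 8.6]
width: 26.1
gripper_force: 58.7
```

move_arm(targets="-1 0 0 -1 0 0 0; -1 0 0 -2 0 0 0; -1 0 0 -2 0 0 0; -1 0 0 -2 0 0 0; -1 0 0 0 0 0 0")

```text
clock: 4.32
eef_pos: [465.7, 9.3, 105.0]
tool_rot: [3.135, -0.0, 1.571]
force: [0.6, -0.4, -0.1]
width: 25.7
gripper_force: 59.4
```

Run:
```python
from h import *
import pickle
im=shot("wrist","w2.png",(130,150,380,384),2.4);pickle.dump(im,open("w2.pkl","wb"))
s=read_state();print(s["eef_pos"],s["tool_rot"],s["force"],s["width"])
```

```text
[465.12593188   9.52429254 103.62258604] [ 3.13612183e+00 -4.76772281e-04  1.57149583e+00] [ 0.08626469 -0.71961699 -1.25038607] 26.040380166068356
```

View pics/w2.png

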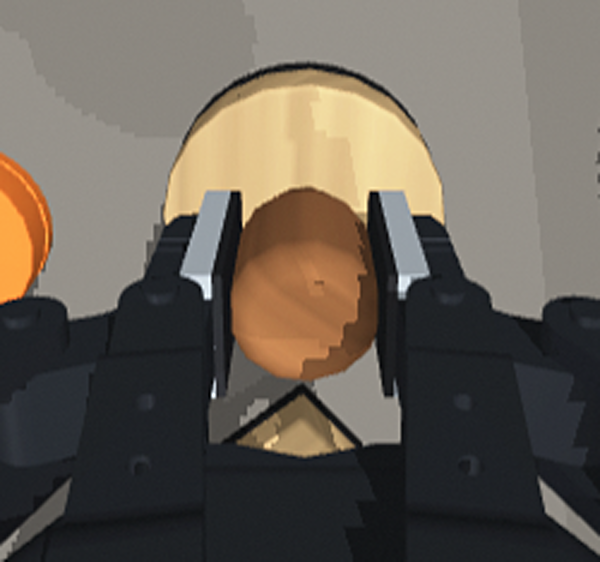

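The stamp hangs upright between the pads, knob at (305,300) in the crop. Next I move it above the left half of the dish.

move_arm(targets="-1 0.6 3.9 0 0 0 0; -1 0.6 3.9 0 0 0 0; -1 0.6 3.9 0 0 0 0; -1 0.6 3.9 0 0 0 0; -1 0.6 3.9 0 0 0 0")

```text
clock: 4.78
eef_pos: [659.5, 40.1, 100.7]
tool_rot: [-3.141, -0.0, 1.571]
force: [0.9, 0.0, -0.8]
width: 25.8
gripper_force: 59.4
```

move_arm(targets="-1 0 0 2 0 0 0; -1 0 0 2 0 0 0; -1 0 0 1.5 0 0 0; -1 0 0 0 0 0 0; -1 0 0 0 0 0 0")

```text
clock: 5.2
eef_pos: [657.2, 39.3, 44.9]
tool_rot: [-3.139, -0.0, 1.571]
force: [0.7, -0.9, -0.4]
width: 25.6
gripper_force: 59.5
```

Run:
```python
from h import *
s=read_state();print(s["eef_pos"],s["tool_rot"],s["force"],s["width"])
```

```text
[657.19154389  39.27094889  44.94219888] [-3.13867432e+00 -1.01983036e-04  1.57075527e+00] [ 0.71353533 -0.90393522 -0.3850771 ] 25.64994547153935
```

Now lower it gently to contact, with 0.3 cm of x correction.

move_arm(targets="-1 0 0.3 0.3 0 0 0; -1 0 0 0.2 0 0 0; -1 0 0 0.1 0 0 0; -1 0 0 0 0 0 0")

```text
clock: 5.53
eef_pos: [661.7, 39.3, 40.8]
tool_rot: [3.141, -0.0, 1.571]
force: [0.2, -0.4, -0.4]
width: 25.8
gripper_force: 59.5
```

move_arm(targets="-1 0 0 0.1 0 0 0; -1 0 0 0.1 0 0 0; -1 0 0 0 0 0 0")

```text
clock: 5.78
eef_pos: [661.3, 39.3, 38.3]
tool_rot: [-3.142, -0.0, 1.571]
force: [-0.3, -0.3, -0.4]
width: 25.8
gripper_force: 59.5
```

move_arm(targets="-1 0 0 0.1 0 0 0; -1 0 0 0.1 0 0 0; -1 0 0 0 0 0 0")

```text
clock: 6.03
eef_pos: [661.4, 39.2, 38.1]
tool_rot: [3.142, -0.001, 1.571]
force: [-4.5, 0.4, 11.0]
width: 25.7
gripper_force: 60.7
```

Contact at z = 38, as expected. Release and rise.

move_arm(targets="0.5 0 0 0 0 0 0; 0.5 0 0 0 0 0 0; 0.5 0 0 0 0 0 0; 0.5 0 0 0 0 0 0; 0.5 0 0 0 0 0 0")

```text
clock: 6.45
eef_pos: [661.3, 39.2, 36.0]
tool_rot: [-3.141, 0.0, 1.571]
force: [-0.1, -0.0, -0.2]
width: 64.2
gripper_force: 0.0
```

move_arm(targets="0.5 0 0 -2 0 0 0; 1 0 0 -3.5 0 0 0; 1 0 0 -4 0 0 0; 1 0 0 -4 0 0 0; 1 0 0 -3 0 0 0")

```text
clock: 6.87
eef_pos: [662.3, 38.8, 204.5]
tool_rot: [3.139, 0.0, 1.571]
force: [0.8, -0.0, 0.3]
width: 85.5
gripper_force: 0.0
```

Run:
```python
from h import *
import pickle
im=shot("wrist","w3.png",None,1.3);pickle.dump(im,open("w3.pkl","wb"))
s=read_state();print(s["eef_pos"],s["tool_rot"],s["force"],s["width"])
for p in((661,39,67),(661,39,25)): print(w2px(im,p)*1.3)
```

```text
[665.66037534  38.4935033  210.44544913] [ 3.12910883e+00 -3.73169878e-04  1.57057137e+00] [ 2.96729222 -1.50663868  4.08557291] 85.5791701131953
[332.55108427 232.67497102]
[332.52190238 220.0360572 ]
```

View pics/w3.png

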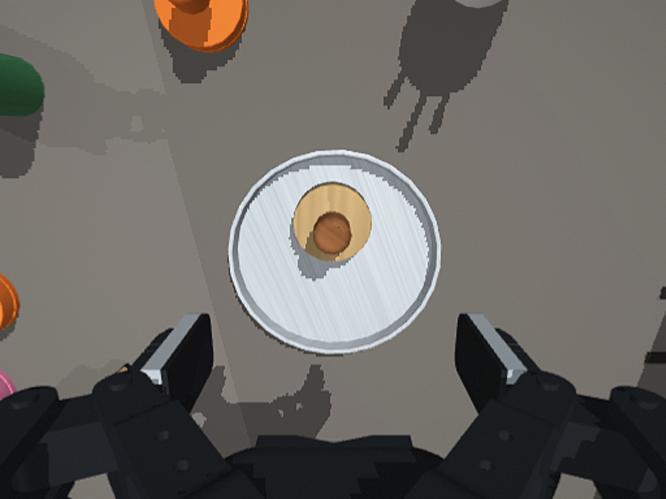

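Round_large stands upright in the dish, knob at (332,232), exactly as predicted. On to round_small.

move_arm(targets="1 -3 -2.7 0 0 0 0; 1 -3 -2.7 0 0 0 0; 1 -3 -2.7 0 0 0 0; 1 -3 -2.7 0 0 0 0; 1 -3 -2.7 0 0 0 0")

```text
clock: 7.33
eef_pos: [524.9, -111.9, 201.1]
tool_rot: [-3.142, 0.0, 1.571]
force: [0.2, -1.0, 0.1]
width: 85.5
gripper_force: 0.0
```

move_arm(targets="1 -3 -2.7 0 0 0 0; 1 -3 -2.7 0 0 0 0; 1 -3 -2.7 0 0 0 0; 1 -3 -2.7 0 0 0 0; 1 -3 -2.7 0 0 0 0")

```text
clock: 7.75
eef_pos: [389.9, -261.9, 201.2]
tool_rot: [3.141, 0.0, 1.571]
force: [0.3, -1.8, -0.1]
width: 85.4
gripper_force: 0.0
```

move_arm(targets="1 -2.4 -2.7 0 0 0 0; 1 0 0 1 0 0 0; 1 0 0 0 0 0 0; 1 0 0 0 0 0 0")

```text
clock: 8.08
eef_pos: [364.4, -284.4, 191.0]
tool_rot: [-3.141, -0.001, 1.57]
force: [0.2, -0.7, 0.1]
width: 85.4
gripper_force: 0.0
```

Run:
```python
from h import *
import pickle
im=shot("wrist","w4.png",None,1.5);pickle.dump(im,open("w4.pkl","wb"))
s=read_state();print(s["eef_pos"],s["tool_rot"],s["force"],s["width"])
for p in((368,-286,62),(368,-286,20)): print(w2px(im,p)*1.5)
```

```text
[ 365.17399815 -284.10174212  191.17338188] [ 3.14156736e+00 -6.85744408e-04  1.57218914e+00] [-0.83892429  1.04166321 -0.76524102] 85.38346153819428
[392.74627201 275.05924201]
[391.79143944 259.37337968]
```

View pics/w4.png

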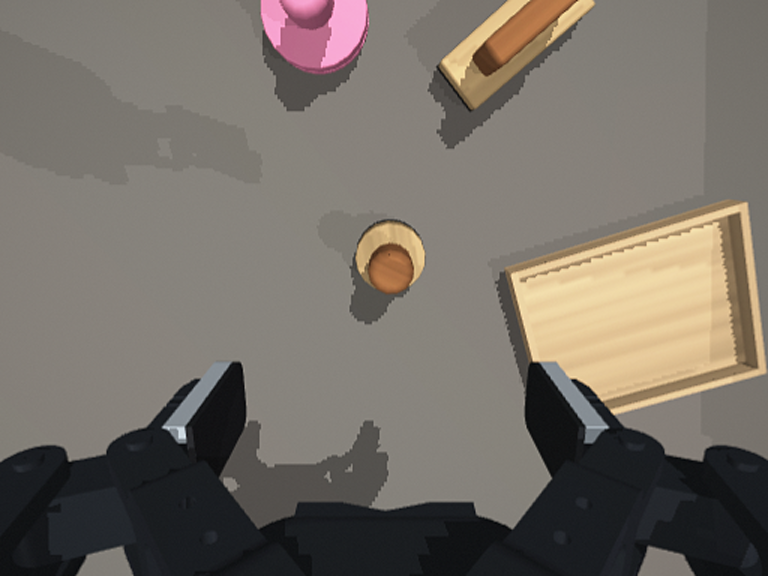

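Round_small: knob at (391,269), disc (391,253), near prediction. The tray is in view too, with its rim's outer corners at (503,271), (746,202) and (766,374).

Run:
```python
from h import *
import pickle
im=pickle.load(open("w4.pkl","rb"))
f=lambda n,u,v,z: print(n,px2w(im,u/1.5,v/1.5,z).round(1))
f("knob",391,269,62);f("disc",391,254,20)
f("t4",505,270,18);f("t1",747,202,18);f("t2",767,373,18)
f("blk",440,66,20);f("blk",472,109,20);f("bar",477,48,62)
```

```text
knob [ 367.  -282.3   62. ]
disc [ 367.5 -282.3   20. ]
t4 [ 445.8 -294.    18. ]
t1 [ 602. -248.   18.]
t2 [ 642.1 -371.7   18. ]
blk [ 397.  -165.5   20. ]
blk [ 417.7 -190.2   20. ]
bar [ 411.5 -163.5   62. ]
```

move_arm(targets="1 0.2 0.2 4 0 0 0; 1 0 0 4 0 0 0; 1 0 0 4 0 0 0; 1 0 0 2.5 0 0 0; 1 0 0 1.2 0 0 0")

```text
clock: 8.55
eef_pos: [366.6, -280.3, 31.2]
tool_rot: [-3.139, -0.004, 1.574]
force: [-0.6, -0.3, 0.5]
width: 85.3
gripper_force: 0.0
```

move_arm(targets="1 0 0 0 0 0 0; -1 0 0 0 0 0 0; -1 0 0 0 0 0 0; -1 0 0 0 0 0 0; -1 0 0 0 0 0 0")

```text
clock: 8.97
eef_pos: [367.4, -283.1, 35.5]
tool_rot: [3.14, 0.001, 1.572]
force: [-0.3, 0.2, 0.3]
width: 38.7
gripper_force: 0.0
```

move_arm(targets="-1 0 0 0 0 0 0; -1 0 0 0 0 0 0; -1 0 0 0 0 0 0; -1 0 0 0 0 0 0; -1 0 0 0 0 0 0")

```text
clock: 9.38
eef_pos: [367.3, -283.1, 35.4]
tool_rot: [3.14, 0.001, 1.571]
force: [-0.5, 0.4, 7.0]
width: 25.3
gripper_force: 58.5
```

move_arm(targets="-1 0 0 -1 0 0 0; -1 0 0 -3 0 0 0; -1 0 0 -3 0 0 0; -1 0 0 -1 0 0 0; -1 2.45 2.9 0 0 0 0")

```text
clock: 9.8
eef_pos: [391.8, -264.8, 117.8]
tool_rot: [3.139, 0.007, 1.559]
force: [0.8, 0.1, -1.5]
width: 25.4
gripper_force: 59.5
```

move_arm(targets="-1 2.45 2.9 0 0 0 0; -1 2.45 2.9 0 0 0 0; -1 2.45 2.9 0 0 0 0; -1 2.45 2.9 0 0 0 0; -1 2.45 2.9 0 0 0 0")

```text
clock: 10.22
eef_pos: [541.6, -134.0, 114.8]
tool_rot: [3.141, -0.0, 1.571]
force: [0.4, -1.2, -1.8]
width: 25.7
gripper_force: 59.4
```

move_arm(targets="-1 2.45 2.9 0 0 0 0; -1 2.45 2.9 0 0 0 0; -1 2.45 2.9 0 0 0 0; -1 2.45 2.9 0 0 0 0; -1 0 0 0 0 0 0")

```text
clock: 10.63
eef_pos: [662.5, -28.2, 114.1]
tool_rot: [3.135, -0.005, 1.582]
force: [0.6, 2.7, 0.0]
width: 25.7
gripper_force: 59.5
```

move_arm(targets="-1 -0.7 0 2 0 0 0; -1 0 0 2 0 0 0; -1 0 0 2 0 0 0; -1 0 0 0.5 0 0 0; -1 0 0 0 0 0 0")

```text
clock: 11.05
eef_pos: [654.7, -44.5, 47.8]
tool_rot: [-3.138, -0.001, 1.571]
force: [-0.0, -0.6, -1.0]
width: 25.6
gripper_force: 59.5
```

move_arm(targets="-1 0 0 0 0 0 0; -1 0 0 0 0 0 0")

```text
clock: 11.22
eef_pos: [657.3, -45.1, 50.7]
tool_rot: [3.139, 0.0, 1.571]
force: [-0.4, 0.2, -0.6]
width: 25.7
gripper_force: 59.5
```

move_arm(targets="-1 0.6 0.4 0.4 0 0 0; -1 0 0 0.3 0 0 0; -1 0 0 0.1 0 0 0; -1 0 0 0 0 0 0; -1 0 0 0 0 0 0")

```text
clock: 11.63
eef_pos: [660.3, -38.9, 41.3]
tool_rot: [-3.141, 0.0, 1.571]
force: [0.4, -0.4, -0.2]
width: 25.8
gripper_force: 59.5
```

move_arm(targets="-1 0 0 0.1 0 0 0; -1 0 0 0 0 0 0; -1 0 0 0 0 0 0")

```text
clock: 11.88
eef_pos: [660.6, -39.0, 40.6]
tool_rot: [3.141, 0.0, 1.571]
force: [0.2, -0.2, 1.0]
width: 25.7
gripper_force: 59.7
```

move_arm(targets="0.5 0 0 0 0 0 0; 0.5 0 0 0 0 0 0; 0.5 0 0 0 0 0 0; 0.5 0 0 0 0 0 0; 0.5 0 0 0 0 0 0")

```text
clock: 12.3
eef_pos: [660.4, -38.8, 40.3]
tool_rot: [-3.142, -0.0, 1.571]
force: [-0.1, -0.2, -1.0]
width: 64.1
gripper_force: 0.0
```

move_arm(targets="0.5 0 0 -2 0 0 0; 1 0 0 -3.5 0 0 0; 1 0 0 -4 0 0 0; 1 0 0 -4 0 0 0; 1 0 0 -3 0 0 0")

```text
clock: 12.72
eef_pos: [661.2, -39.3, 208.7]
tool_rot: [3.139, 0.001, 1.57]
force: [0.6, -0.2, 0.2]
width: 85.6
gripper_force: 0.0
```

Run:
```python
from h import *
im=shot("wrist","w5.png",None,1.3)
s=read_state();print(s["eef_pos"],s["tool_rot"],s["force"],s["width"])
for p in((661,-39,67),(661,-39,25)): print(w2px(im,p)*1.3)
```

```text
[664.47023104 -40.13527954 214.64345068] [3.12904329e+00 1.19084709e-03 1.57057746e+00] [ 1.49332837 -1.27998841  3.5959685 ] 85.1183771283807
[334.02325835 231.00000112]
[333.80902923 218.69824651]
```

move_arm(targets="1 -1.75 -3.6 0 0 0 0; 1 -1.75 -3.6 0 0 0 0; 1 -1.75 -3.6 0 0 0 0; 1 -1.75 -3.6 0 0 0 0; 1 -1.75 -3.6 0 0 0 0")

```text
clock: 13.18
eef_pos: [478.5, -126.8, 205.2]
tool_rot: [3.142, 0.0, 1.571]
force: [-0.7, -1.2, 0.8]
width: 85.6
gripper_force: 0.0
```

move_arm(targets="1 -1.75 -3.6 0 0 0 0; 1 0 0 0 0 0 7; 1 0 0 0 0 0 7; 1 0 0 0 0 0 7; 1 0 0 0 0 0 7")

```text
clock: 13.6
eef_pos: [444.3, -144.0, 205.5]
tool_rot: [3.141, -0.001, 1.075]
force: [-0.2, 0.5, -0.5]
width: 85.2
gripper_force: 0.0
```

move_arm(targets="1 0 0 0 0 0 7; 1 0 0 0 0 0 7; 1 0 0 0 0 0 3.5; 1 0 0 0 0 0 0; 1 0 0 0 0 0 0")

```text
clock: 14.02
eef_pos: [444.4, -143.7, 205.1]
tool_rot: [-3.142, 0.0, 0.779]
force: [0.5, -0.6, 0.4]
width: 85.6
gripper_force: 0.0
```

Run:
```python
from h import *
import pickle
im=shot("wrist","w6.png",None,1.5);pickle.dump(im,open("w6.pkl","wb"))
s=read_state();print(s["eef_pos"],s["tool_rot"],s["force"],s["width"])
```

```text
[ 444.36729648 -143.7465525   205.20986916] [-3.14149538e+00  1.18935629e-04  7.78742108e-01] [-0.35422504 -0.10415971  0.13397168] 85.21872650202177
```

View pics/w6.png

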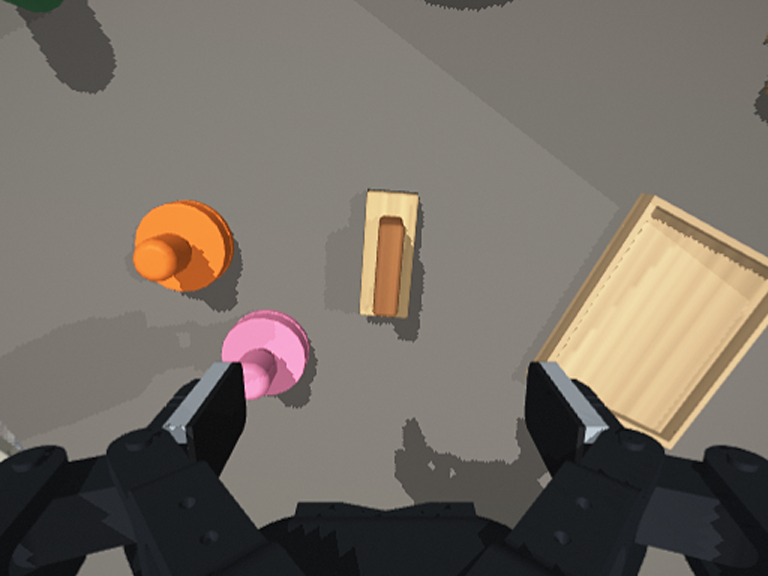

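View pics/w5.png

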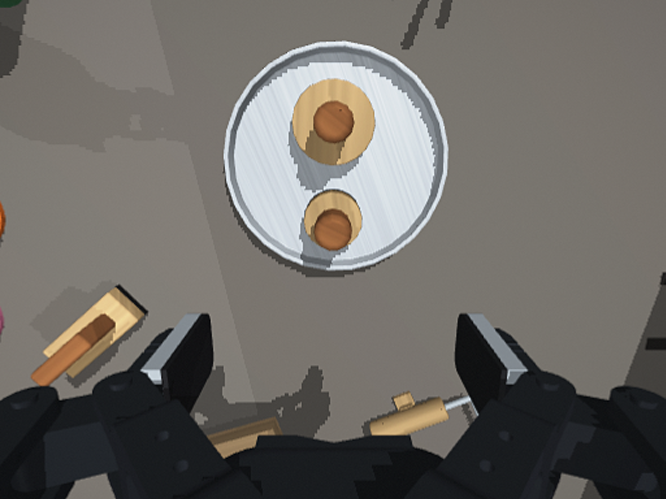

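Both round stamps stand apart in the dish (w5: knobs at (333,122) and (333,230)). In w6, border_long's bar top runs from (392,219) to (386,313), leaning a few degrees. The block's corners are (368,191), (419,195), (361,315) and (408,318).

Run:
```python
from h import *
import pickle
im=pickle.load(open("w6.pkl","rb"))
g=lambda u,v,z: px2w(im,u/1.5,v/1.5,z)
c=[g(368,191,20),g(419,195,20),g(408,318,20),g(361,315,20)]
print("blk",np.mean(c,0).round(1),[np.degrees(np.arctan2(*(a-b)[1::-1])).round(1) for a,b in((c[0],c[3]),(c[1],c[2]))],np.linalg.norm(c[0]-c[3]))
a,b=g(392,219,62),g(386,313,62); print("bar",((a+b)/2).round(1),np.degrees(np.arctan2(*(a-b)[1::-1])),np.linalg.norm(a-b))
print("tray",g(652,195,18).round(1),g(669,446,18).round(1))
s=read_state();Rm=R.from_euler("xyz",s["tool_rot"]).as_matrix()
t=np.r_[((a+b)/2)[:2],30]; print("shift cm",(Rm.T@(t-s["eef_pos"])/10).round(2))
```

```text
blk [ 442.8 -148.    20. ] [np.float64(40.7), np.float64(40.5)] 89.73479572839541
bar [ 444.6 -145.8   62. ] 41.17136739442891 60.172334297204245
tray [ 600.1 -246.3   18. ] [ 489.9 -417.1   18. ]
shift cm [-0.13  0.17 17.52]
```

move_arm(targets="1 -0.2 0.2 4 0 0 0; 1 0 0 4 0 0 3.8; 1 0 0 4 0 0 0; 1 0 0 3 0 0 0; 1 0 0 1.8 0 0 0")

```text
clock: 14.48
eef_pos: [442.9, -146.0, 34.5]
tool_rot: [-3.138, 0.002, 0.712]
force: [-0.1, 0.7, -0.4]
width: 85.4
gripper_force: 0.0
```

move_arm(targets="1 0 0 0 0 0 0; -1 0 0 0.2 0 0 0; -1 0 0 0 0 0 0; -1 0 0 0 0 0 0; -1 0 0 0 0 0 0")

```text
clock: 14.9
eef_pos: [445.4, -146.9, 36.5]
tool_rot: [3.139, -0.001, 0.711]
force: [-0.4, 0.2, 0.5]
width: 38.6
gripper_force: 0.0
```

move_arm(targets="-1 0 0 0 0 0 0; -1 0 0 0 0 0 0; -1 0 0 0 0 0 0; -1 0 0 0 0 0 0; -1 0 0 0 0 0 0")

```text
clock: 15.32
eef_pos: [445.0, -146.6, 36.2]
tool_rot: [3.14, -0.001, 0.711]
force: [0.6, 0.7, 5.7]
width: 14.9
gripper_force: 58.5
```

move_arm(targets="-1 0 0 -1 0 0 0; -1 0 0 -3 0 0 0; -1 0 0 -3 0 0 0; -1 0 0 -1 0 0 0; -1 0 0 0 0 0 -7")

```text
clock: 15.73
eef_pos: [445.9, -147.0, 117.5]
tool_rot: [3.137, -0.001, 0.834]
force: [0.9, -0.1, -0.5]
width: 15.0
gripper_force: 59.0
```

move_arm(targets="-1 0 0 0 0 0 -7; -1 0 0 0 0 0 -7; -1 0 0 0 0 0 -7; -1 0 0 0 0 0 -7; -1 0 0 0 0 0 -7")

```text
clock: 16.15
eef_pos: [444.3, -146.3, 115.2]
tool_rot: [3.142, -0.0, 1.45]
force: [-0.6, 0.6, -1.3]
width: 14.9
gripper_force: 59.0
```

move_arm(targets="-1 0 0 0 0 0 -7; -1 0 0 0 0 0 -7; -1 0 0 0 0 0 -7; -1 0 0 0 0 0 -3.6; -1 0 0 0 0 0 0")

```text
clock: 16.57
eef_pos: [444.2, -146.4, 115.2]
tool_rot: [3.141, -0.001, 1.874]
force: [-0.5, -0.1, -1.0]
width: 14.9
gripper_force: 59.0
```

move_arm(targets="-1 -3.45 1.3 0 0 0 0; -1 -3.45 1.3 0 0 0 0; -1 -3.45 1.3 0 0 0 0; -1 -3.45 1.3 0 0 0 0; -1 -3.45 1.3 0 0 0 0")

```text
clock: 16.98
eef_pos: [558.5, -293.0, 115.1]
tool_rot: [-3.141, -0.001, 1.871]
force: [0.3, -0.2, -1.4]
width: 15.0
gripper_force: 58.9
```

move_arm(targets="-1 -3.45 1.2 0 0 0 0; -1 0 0 0 0 0 0; -1 0 0 0 0 0 0; -1 0 0 0 0 0 0")

```text
clock: 17.32
eef_pos: [578.6, -320.4, 114.3]
tool_rot: [-3.14, -0.002, 1.872]
force: [0.3, -0.6, -2.5]
width: 15.0
gripper_force: 59.0
```

```bash
cat >> h.py <<'E'
def go(x,y,z,yaw):
    s=read_state();Rm=R.from_euler("xyz",s["tool_rot"]).as_matrix()
    print("eef",s["eef_pos"].round(1),"yaw",np.degrees(s["tool_rot"][2]).round(1),"w",s["width"].round(1))
    print("shift cm",(Rm.T@(np.array([x,y,z])-s["eef_pos"])/10).round(2),"turn z",-(yaw-np.degrees(s["tool_rot"][2])).round(1))
E
python3 -c "
from h import *
go(580.4,-321.7,41,107.3)
im=shot('wrist','w7.png',None,1.3)"
```

```text
Traceback (most recent call last):
  File "h.py", line 22, in go
    print("eef",s["eef_pos"].round(1),"yaw",np.degrees(s["tool_rot"][2]).round(1),"w",s["width"].round(1))
                                                                                      ^^^^^^^^^^^^^^^^
AttributeError: 'float' object has no attribute 'round'
```

```bash
sed -i 's/s\["width"\].round(1)/round(s["width"],1)/' h.py
python3 -c "
from h import *
import pickle
go(580.4,-321.7,41,107.3)
im=shot('wrist','w7.png',None,1.5);pickle.dump(im,open('w7.pkl','wb'))"
```

```text
eef [ 578.6 -320.4  114.3] yaw 107.2 w 15.0
shift cm [-0.2   0.14  7.33] turn z -0.1
```

View pics/w7.png

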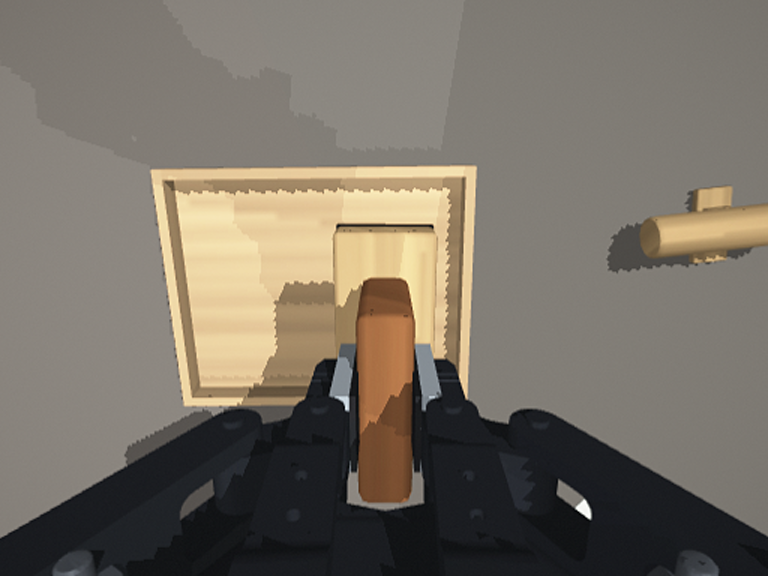

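The long stamp hangs square to the tray. The tray's outer corners are at (151,170), (477,166) and (186,406), and its right edge passes (470,405).

Run:
```python
from h import *
import pickle
im=pickle.load(open("w7.pkl","rb"))
g=lambda u,v,z: px2w(im,u/1.5,v/1.5,z)
a,b,c=g(151,170,18),g(477,166,18),g(186,406,18)
an=lambda d:np.degrees(np.arctan2(d[1],d[0])).round(1)
print(a,b,c,an(b-a),np.linalg.norm(b-a),an(c-a),np.linalg.norm(c-a),"centre",(b+c)/2)
```

```text
[ 449.93442499 -296.67705222   18.        ] [ 602.22103504 -247.51677256   18.        ] [ 490.57187637 -420.03720335   18.        ] 17.9 160.02482524725792 -71.8 129.88121242839634 centre [ 546.3964557  -333.77698796   18.        ]
```

move_arm(targets="-1 -0.2 0.2 2 0 0 -0.8; -1 0 0 2 0 0 0; -1 0 0 2 0 0 0; -1 0 0 0.5 0 0 0; -1 0 0 0 0 0 0")

```text
clock: 17.78
eef_pos: [580.5, -320.5, 48.7]
tool_rot: [-3.139, -0.004, 1.887]
force: [-0.4, 0.4, -0.6]
width: 15.0
gripper_force: 59.0
```

move_arm(targets="-1 0 0 0 0 0 0; -1 0 0 0 0 0 0; -1 0 0 0 0 0 0")

```text
clock: 18.03
eef_pos: [582.8, -323.1, 51.8]
tool_rot: [3.14, 0.002, 1.887]
force: [-0.9, 0.1, -1.9]
width: 14.6
gripper_force: 59.0
```

move_arm(targets="-1 0 -0.1 0.5 0 0 0; -1 0 0 0.3 0 0 0; -1 0 0 0.1 0 0 0; -1 0 0 0 0 0 0; -1 0 0 0 0 0 0")

```text
clock: 18.45
eef_pos: [580.8, -323.0, 41.3]
tool_rot: [-3.141, -0.0, 1.887]
force: [-1.0, 0.4, 1.1]
width: 14.9
gripper_force: 59.2
```

move_arm(targets="-1 0 0 0.1 0 0 0; -1 0 0 0 0 0 0; -1 0 0 0 0 0 0")

```text
clock: 18.7
eef_pos: [580.8, -323.0, 41.3]
tool_rot: [-3.142, -0.0, 1.887]
force: [-2.0, 1.3, 7.8]
width: 14.8
gripper_force: 60.1
```

move_arm(targets="0.5 0 0 0 0 0 0; 0.5 0 0 0 0 0 0; 0.5 0 0 0 0 0 0; 0.5 0 0 0 0 0 0; 0.5 0 0 0 0 0 0")

```text
clock: 19.12
eef_pos: [581.0, -323.0, 40.1]
tool_rot: [-3.142, -0.0, 1.887]
force: [0.2, -1.1, 0.9]
width: 63.6
gripper_force: 0.0
```

move_arm(targets="0.5 0 0 -2 0 0 0; 0.5 0 0 -3.5 0 0 0; 1 0 0 -4 0 0 0; 1 0 0 -4 0 0 0; 1 0 0 -3 0 0 0")

```text
clock: 19.53
eef_pos: [581.7, -323.8, 208.7]
tool_rot: [3.14, 0.003, 1.886]
force: [1.4, -0.8, 0.7]
width: 85.4
gripper_force: 0.0
```

move_arm(targets="1 3.97 0 0 0 0 -7; 1 0 0 0 0 0 7; 1 3.97 0 0 0 0 0; 1 3.97 0 0 0 0 0; 1 3.97 0 0 0 0 0")

```text
clock: 19.95
eef_pos: [530.9, -171.1, 205.2]
tool_rot: [3.141, 0.0, 1.885]
force: [0.3, 0.9, -0.7]
width: 85.1
gripper_force: 0.0
```

move_arm(targets="1 3.97 0 0 0 0 0; 1 3.97 0 0 0 0 0; 1 3.97 0 0 0 0 0; 1 3.97 0 0 0 0 0; 1 3.97 0 0 0 0 0")

```text
clock: 20.37
eef_pos: [469.2, 18.2, 205.5]
tool_rot: [3.141, -0.0, 1.886]
force: [0.5, 0.3, -0.2]
width: 85.2
gripper_force: 0.0
```

move_arm(targets="1 3.97 0 0 0 0 0; 1 3.97 0 0 0 0 0; 1 3.97 0 0 0 0 0; 1 3.97 0 0 0 0 0; 1 3.97 0 0 0 0 0")

```text
clock: 20.78
eef_pos: [407.5, 207.0, 205.5]
tool_rot: [3.141, -0.0, 1.887]
force: [1.8, -0.6, -0.3]
width: 85.1
gripper_force: 0.0
```

move_arm(targets="1 3.97 0 0 0 0 0; 1 3.97 0 0 0 0 0; 1 0 0 0 0 0 -7; 1 0 0 0 0 0 -7; 1 0 0 0 0 0 -7")

```text
clock: 21.2
eef_pos: [383.0, 282.0, 205.2]
tool_rot: [3.142, 0.0, 2.262]
force: [0.4, -0.5, 0.3]
width: 85.7
gripper_force: 0.0
```

move_arm(targets="1 0 0 0 0 0 -7; 1 0 0 0 0 0 -7; 1 0 0 0 0 0 -7; 1 0 0 0 0 0 -7; 1 0 0 0 0 0 -7")

```text
clock: 21.62
eef_pos: [383.7, 280.7, 205.4]
tool_rot: [3.141, 0.0, 2.87]
force: [-0.7, -0.4, -0.4]
width: 85.6
gripper_force: 0.0
```

move_arm(targets="1 0 0 0 0 0 -7; 1 0 0 0 0 0 -7; 1 0 0 0 0 0 -7; 1 0 0 0 0 0 -7; 1 0 0 0 0 0 -3")

```text
clock: 22.03
eef_pos: [383.8, 280.6, 205.4]
tool_rot: [3.141, 0.0, -2.873]
force: [0.4, -0.5, -0.2]
width: 85.3
gripper_force: 0.0
```

```bash
python3 -c "
from h import *
import pickle
go(377,279,200,195)
im=shot('wrist','w8.png',None,1.5);pickle.dump(im,open('w8.pkl','wb'))"
```

```text
eef [383.8 280.6 205.4] yaw -164.6 w 85.3
shift cm [0.7  0.02 0.54] turn z -359.6
```

View pics/w8.png

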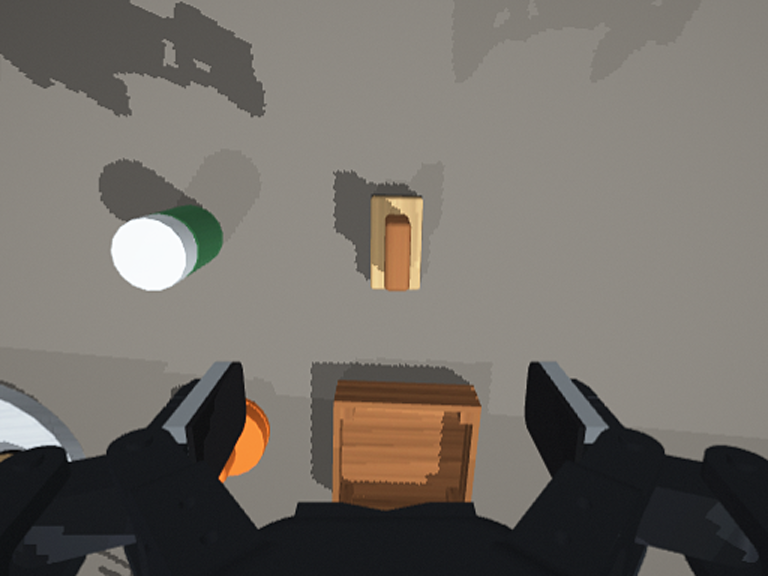

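Border_short: block corners are (371,195), (423,197), (420,290) and (371,290), with its bar top from (398,219) to (397,290), almost aligned. The jar cap's centre is (152,252). The crate rim's near corners are (333,402) and (481,405), and its sides end near (332,500) and (473,503).

Run:
```python
from h import *
import pickle
im=pickle.load(open("w8.pkl","rb"))
g=lambda u,v,z: px2w(im,u/1.5,v/1.5,z)
an=lambda d:np.degrees(np.arctan2(d[1],d[0])).round(1)
c=[g(371,196,20),g(423,197,20),g(420,290,20),g(371,290,20)]
print("blk",np.mean(c,0).round(1),an(c[3]-c[0]),an(c[2]-c[1]),np.linalg.norm(c[0]-c[3]))
a,b=g(398,220,62),g(397,289,62);m=(a+b)/2
print("bar",m.round(1),an(b-a),np.linalg.norm(a-b))
print("jar",g(152,252,70).round(1))
p,q=g(333,402,34),g(481,405,34);print("crate",p.round(1),q.round(1),an(q-p),np.linalg.norm(q-p),g(332,502,34).round(1),g(473,505,34).round(1))
go(m[0],m[1],36,195)
```

```text
blk [375.5 287.3  20. ] 14.9 14.8 67.09313152698522
bar [374.1 286.6  62. ] 15.0 43.52319609425932
jar [409.4 143.8  70. ]
crate [499.7 273.2  34. ] [473. 380.  34.] 104.0 110.07992781203009 [586.2 293.4  34. ] [559.4 402.3  34. ]
eef [383.8 280.6 205.4] yaw -164.6 w 85.0
shift cm [ 0.78  0.83 16.94] turn z -359.6
```

move_arm(targets="1 0.7 0.8 4 0 0 0; 1 0 0 4 0 0 0.4; 1 0 0 4 0 0 0; 1 0 0 3 0 0 0; 1 0 0 1.6 0 0 0")

```text
clock: 22.5
eef_pos: [373.5, 285.5, 36.2]
tool_rot: [-3.139, -0.004, -2.886]
force: [0.1, -0.0, 0.8]
width: 85.3
gripper_force: 0.0
```

move_arm(targets="1 0 0 0 0 0 0; 1 0 0 0.2 0 0 0; -1 0 0 0 0 0 0; -1 0 0 0 0 0 0; -1 0 0 0 0 0 0")

```text
clock: 22.92
eef_pos: [375.6, 287.3, 38.6]
tool_rot: [3.14, 0.002, -2.885]
force: [0.4, -0.0, 0.3]
width: 51.5
gripper_force: 0.0
```

move_arm(targets="-1 0 0 0 0 0 0; -1 0 0 0 0 0 0; -1 0 0 0 0 0 0; -1 0 0 0 0 0 0; -1 0 0 0 0 0 0")

```text
clock: 23.33
eef_pos: [375.2, 286.9, 37.9]
tool_rot: [3.141, 0.001, -2.885]
force: [-0.2, -0.2, 6.2]
width: 14.9
gripper_force: 59.7
```

move_arm(targets="-1 0 0 0 0 0 0; -1 0 0 0 0 0 0")

```text
clock: 23.5
eef_pos: [375.1, 286.9, 37.9]
tool_rot: [3.141, 0.001, -2.885]
force: [-0.9, -0.9, 6.9]
width: 14.7
gripper_force: 59.7
```

move_arm(targets="-1 0 0 -1 0 0 0; -1 0 0 -3 0 0 0; -1 0 0 -4 0 0 0; -1 0 0 -4 0 0 0; -1 0 0 0 0 0 7")

```text
clock: 23.92
eef_pos: [377.9, 289.2, 163.9]
tool_rot: [3.135, 0.009, -3.008]
force: [0.1, 0.3, -1.7]
width: 14.4
gripper_force: 58.9
```

move_arm(targets="-1 0 0 0 0 0 7; -1 0 0 0 0 0 7; -1 0 0 0 0 0 7; -1 0 0 0 0 0 7; -1 0 0 0 0 0 7")

```text
clock: 24.33
eef_pos: [374.4, 286.5, 157.8]
tool_rot: [3.142, -0.001, 2.659]
force: [1.0, -0.2, -1.2]
width: 14.9
gripper_force: 58.8
```

move_arm(targets="-1 0 0 0 0 0 7; -1 0 0 0 0 0 7; -1 0 0 0 0 0 7; -1 0 0 0 0 0 7; -1 0 0 0 0 0 7")

```text
clock: 24.75
eef_pos: [374.4, 286.7, 157.7]
tool_rot: [-3.141, -0.001, 2.048]
force: [-0.5, -0.1, -1.4]
width: 14.7
gripper_force: 58.8
```

move_arm(targets="-1 0 0 0 0 0 7; -1 0 0 0 0 0 2.7; -1 -4 -0.4 0 0 0 0; -1 -4 -0.4 0 0 0 0; -1 -4 -0.4 0 0 0 0")

```text
clock: 25.17
eef_pos: [400.0, 168.3, 157.6]
tool_rot: [-3.142, -0.001, 1.888]
force: [1.0, 0.3, -1.5]
width: 15.1
gripper_force: 58.8
```

move_arm(targets="-1 -4 -0.4 0 0 0 0; -1 -4 -0.4 0 0 0 0; -1 -4 -0.4 0 0 0 0; -1 -4 -0.4 0 0 0 0; -1 -4 -0.4 0 0 0 0")

```text
clock: 25.58
eef_pos: [443.1, -29.2, 157.8]
tool_rot: [3.141, -0.001, 1.885]
force: [1.1, 0.6, -2.5]
width: 15.4
gripper_force: 58.8
```

move_arm(targets="-1 -4 -0.4 0 0 0 0; -1 -4 -0.4 0 0 0 0; -1 -4 -0.4 0 0 0 0; -1 -4 -0.4 0 0 0 0; -1 -4 -0.4 0 0 0 0")

```text
clock: 26.0
eef_pos: [485.8, -225.6, 157.7]
tool_rot: [3.141, -0.001, 1.885]
force: [0.4, 0.4, -0.7]
width: 15.1
gripper_force: 58.8
```

move_arm(targets="-1 -4 -0.4 0 0 0 0; -1 -3 -0.4 0 0 0 0; -1 0 0 0 0 0 0; -1 0 0 0 0 0 0; -1 0 0 0 0 0 0")

```text
clock: 26.42
eef_pos: [499.5, -291.7, 157.1]
tool_rot: [-3.141, -0.002, 1.885]
force: [-0.3, -0.2, -1.1]
width: 14.8
gripper_force: 58.8
```

```bash
python3 -c "
from h import *
go(510.8,-344.9,43,108)"
```

```text
eef [ 499.5 -291.7  157.1] yaw 108.0 w 14.8
shift cm [-5.43 -0.57 11.4 ] turn z 0.0
```

move_arm(targets="-1 -2.7 -0.3 0 0 0 0; -1 -2.7 -0.3 0 0 0 0; -1 0 0 3.5 0 0 0; -1 0 0 3.5 0 0 0; -1 0 0 3 0 0 0")

```text
clock: 26.83
eef_pos: [511.3, -343.8, 56.1]
tool_rot: [3.141, -0.002, 1.887]
force: [0.4, 0.2, -1.9]
width: 15.0
gripper_force: 58.9
```

move_arm(targets="-1 0 0 0 0 0 0; -1 0 0 0 0 0 0; -1 0 0 0 0 0 0")

```text
clock: 27.08
eef_pos: [512.2, -345.8, 58.9]
tool_rot: [3.14, 0.001, 1.886]
force: [0.7, 0.1, -0.8]
width: 15.0
gripper_force: 58.8
```

```bash
python3 -c "
from h import *
go(510.8,-344.9,43,108)"
```

```text
eef [ 512.2 -345.8   58.9] yaw 108.1 w 15.0
shift cm [ 0.13 -0.11  1.59] turn z 0.1
```

move_arm(targets="-1 0.1 -0.1 1 0 0 0; -1 0 0 0.4 0 0 0; -1 0 0 0.1 0 0 0; -1 0 0 0 0 0 0; -1 0 0 0 0 0 0")

```text
clock: 27.5
eef_pos: [510.1, -345.4, 43.0]
tool_rot: [3.141, -0.0, 1.885]
force: [-1.4, 2.1, 4.2]
width: 15.0
gripper_force: 59.4
```

move_arm(targets="-1 0 0 0.1 0 0 0; -1 0 0 0 0 0 0; -1 0 0 0 0 0 0")

```text
clock: 27.75
eef_pos: [510.0, -345.4, 43.0]
tool_rot: [3.141, -0.0, 1.885]
force: [-3.4, 3.5, 11.4]
width: 15.1
gripper_force: 60.5
```

move_arm(targets="0.4 0 0 0 0 0 0; 0.4 0 0 0 0 0 0; 0.4 0 0 0 0 0 0; 0.4 0 0 0 0 0 0; 0.4 0 0 0 0 0 0")

```text
clock: 28.17
eef_pos: [509.8, -345.7, 41.1]
tool_rot: [-3.141, -0.0, 1.885]
force: [1.0, -0.0, 0.0]
width: 59.7
gripper_force: 0.0
```

move_arm(targets="0.4 0 0 -2 0 0 0; 0.4 0 0 -3.5 0 0 0; 1 0 0 -4 0 0 0; 1 0 0 -4 0 0 0; 1 0 0 -3 0 0 0")

```text
clock: 28.58
eef_pos: [510.3, -346.4, 209.4]
tool_rot: [3.14, 0.002, 1.885]
force: [-0.0, 0.1, -0.2]
width: 85.1
gripper_force: 0.0
```

move_arm(targets="1 0 0 0 0 0 0; 1 3.8 0.43 0 0 0 0; 1 3.8 0.43 0 0 0 0; 1 3.8 0.43 0 0 0 0; 1 3.8 0.43 0 0 0 0")

```text
clock: 29.0
eef_pos: [478.3, -194.2, 205.8]
tool_rot: [-3.141, -0.001, 1.884]
force: [1.8, 1.0, 0.8]
width: 85.4
gripper_force: 0.0
```

move_arm(targets="1 3.8 0.43 0 0 0 0; 1 3.8 0.43 0 0 0 0; 1 3.8 0.43 0 0 0 0; 1 3.8 0.43 0 0 0 0; 1 3.8 0.43 0 0 0 0")

```text
clock: 29.42
eef_pos: [440.0, -6.8, 206.0]
tool_rot: [-3.141, -0.0, 1.885]
force: [-0.0, 0.8, -0.7]
width: 85.7
gripper_force: 0.0
```

move_arm(targets="1 3.8 0.43 0 0 0 0; 1 3.8 0.43 0 0 0 0; 1 3.8 0.43 0 0 0 0; 1 3.8 0.43 0 0 0 0; 1 0 0 0 0 0 4")

```text
clock: 29.83
eef_pos: [408.2, 149.4, 205.7]
tool_rot: [-3.141, -0.004, 1.826]
force: [0.1, -0.1, -0.3]
width: 85.5
gripper_force: 0.0
```

move_arm(targets="1 0 0 0 0 0 0; 1 0 0 0 0 0 0; 1 0 0 0 0 0 0")

```text
clock: 30.08
eef_pos: [410.5, 140.2, 206.2]
tool_rot: [-3.141, 0.001, 1.814]
force: [-0.2, 0.1, -0.5]
width: 85.6
gripper_force: 0.0
```

```bash
python3 -c "
from h import *
import pickle
go(411,142,38,104)
im=shot('wrist','w9.png',None,1.5);pickle.dump(im,open('w9.pkl','wb'));print(w2px(im,(411,142,70))*1.5)"
```

```text
eef [410.5 140.2 206.2] yaw 104.0 w 85.6
shift cm [ 0.18  0.1  16.82] turn z -0.0
[388.01496915 266.88187508]
```

View pics/w9.png

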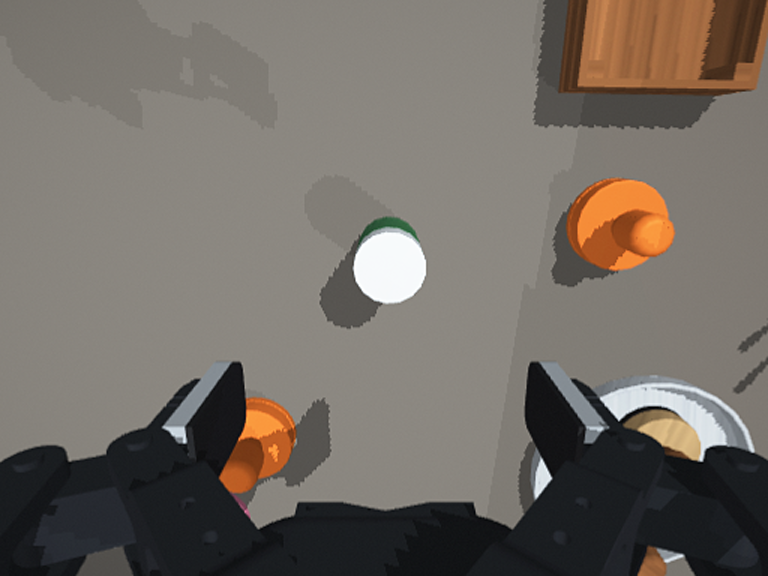

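The cap is at (390,267), on the prediction. The crate's near edge runs level in view from (578,90) to (752,90), so it is aligned. Descend and grip the cap.

move_arm(targets="1 0.2 0.1 4 0 0 0; 1 0 0 4 0 0 0; 1 0 0 4 0 0 0; 1 0 0 3 0 0 0; 1 0 0 1.8 0 0 0")

```text
clock: 30.55
eef_pos: [409.2, 141.8, 38.4]
tool_rot: [-3.136, -0.001, 1.813]
force: [-0.6, 0.4, -0.2]
width: 85.3
gripper_force: 0.0
```

move_arm(targets="1 0 0 0 0 0 0; 1 0 0 0.2 0 0 0; -1 0 0 0 0 0 0; -1 0 0 0 0 0 0; -1 0 0 0 0 0 0")

```text
clock: 30.97
eef_pos: [411.3, 143.9, 40.4]
tool_rot: [3.14, -0.001, 1.815]
force: [0.4, 0.6, 0.2]
width: 51.4
gripper_force: 0.0
```

move_arm(targets="-1 0 0 0 0 0 0; -1 0 0 0 0 0 0; -1 0 0 0 0 0 0; -1 0 0 0 0 0 0; -1 0 0 0 0 0 0")

```text
clock: 31.38
eef_pos: [411.4, 144.1, 40.6]
tool_rot: [3.14, -0.002, 1.815]
force: [0.6, -1.1, 7.6]
width: 43.2
gripper_force: 59.7
```

Run:
```python
from h import *
import pickle
im=pickle.load(open("w9.pkl","rb"))
g=lambda u,v: px2w(im,u/1.5,v/1.5,34)
p,q=g(576,91),g(754,90);d=q-p;print(p,q,np.degrees(np.arctan2(d[1],d[0])),np.linalg.norm(d))
u=d/np.linalg.norm(d);print("centre",(p+q)/2+55*np.array([-u[1],u[0],0]))
```

```text
[499.09211589 270.03837517  34.        ] [605.45141886 296.83059851  34.        ] 14.138815432287782 109.68192449580786
centre [538.83680724 336.76835831  34.        ]
```

move_arm(targets="-1 0 0 -1 0 0 0; -1 0 0 -3 0 0 0; -1 0 0 -4 0 0 0; -1 0 0 0 0 0 0; -1 2.6 2.85 0 0 0 0")

```text
clock: 31.8
eef_pos: [428.7, 170.6, 121.9]
tool_rot: [-3.138, 0.0, 1.807]
force: [-0.2, -0.6, -1.5]
width: 43.3
gripper_force: 61.4
```

move_arm(targets="-1 2.6 2.85 0 0 0 0; -1 2.6 2.85 0 0 0 0; -1 2.6 2.85 0 0 0 0; -1 2.6 2.85 0 0 0 0; -1 2.6 2.85 0 0 0 0")

```text
clock: 32.22
eef_pos: [539.1, 338.4, 119.9]
tool_rot: [-3.141, -0.001, 1.816]
force: [1.6, -0.1, -0.9]
width: 43.1
gripper_force: 61.4
```

move_arm(targets="-1 0 0 0 0 0 0; -1 0 0 0 0 0 0; -1 0 0 0 0 0 0")

```text
clock: 32.47
eef_pos: [538.0, 335.6, 119.2]
tool_rot: [-3.139, 0.0, 1.815]
force: [-0.3, -0.7, -1.1]
width: 43.4
gripper_force: 61.5
```

```bash
python3 -c "
from h import *
go(539,338,45.6,104)"
```

```text
eef [538.  335.6 119.2] yaw 104.0 w 43.4
shift cm [0.21 0.17 7.36] turn z -0.0
```

move_arm(targets="-1 0.2 0.2 2 0 0 0; -1 0 0 2 0 0 0; -1 0 0 1.5 0 0 0; -1 0 0 0.8 0 0 0; -1 0 0 0 0 0 0")

```text
clock: 32.88
eef_pos: [538.6, 337.1, 55.0]
tool_rot: [-3.137, 0.0, 1.813]
force: [-0.3, -0.5, -1.2]
width: 43.2
gripper_force: 61.5
```

move_arm(targets="-1 0 0 0 0 0 0; -1 0 0 0 0 0 0; -1 0 0 0 0 0 0")

```text
clock: 33.13
eef_pos: [540.9, 339.3, 57.8]
tool_rot: [3.14, -0.002, 1.815]
force: [0.0, -0.8, -1.2]
width: 43.2
gripper_force: 61.5
```

move_arm(targets="-1 0 -0.1 0.7 0 0 0; -1 0 0 0.3 0 0 0; -1 0 0 0.1 0 0 0; -1 0 0 0 0 0 0; -1 0 0 0 0 0 0")

```text
clock: 33.55
eef_pos: [538.9, 339.1, 45.7]
tool_rot: [-3.14, -0.002, 1.815]
force: [-0.9, 0.5, 3.2]
width: 43.3
gripper_force: 61.7
```

move_arm(targets="-1 0 0 0.1 0 0 0; -1 0 0 0 0 0 0; -1 0 0 0 0 0 0")

```text
clock: 33.8
eef_pos: [539.0, 339.1, 45.6]
tool_rot: [-3.14, -0.002, 1.815]
force: [-2.7, -0.8, 10.2]
width: 43.3
gripper_force: 62.5
```

move_arm(targets="0.5 0 0 0 0 0 0; 0.5 0 0 0 0 0 0; 0.5 0 0 0 0 0 0; 0.5 0 0 0 0 0 0; 0.5 0 0 0 0 0 0")

```text
clock: 34.22
eef_pos: [539.2, 338.9, 44.2]
tool_rot: [-3.141, -0.001, 1.815]
force: [-0.8, 0.6, -0.0]
width: 64.1
gripper_force: 0.0
```

move_arm(targets="0.5 0 0 -2 0 0 0; 0.5 0 0 -3 0 0 0; 0.5 0 0 -4 0 0 0; 0.5 0 0 -4 0 0 0; 0.5 0 0 -3 0 0 0")

```text
clock: 34.63
eef_pos: [540.3, 338.8, 207.6]
tool_rot: [3.14, -0.001, 1.815]
force: [0.6, 0.8, 0.3]
width: 63.9
gripper_force: 0.0
```

move_arm(targets="0.5 2 -4 0 0 0 0; 0.5 2 -3.6 0 0 0 0; 0.5 2 -3.6 0 0 0 0; 0.5 2 -3.6 0 0 0 0; 0.5 0 0 0 0 0 0")

```text
clock: 35.05
eef_pos: [369.2, 383.5, 203.6]
tool_rot: [-3.131, -0.004, 1.826]
force: [0.0, -0.1, -0.7]
width: 64.1
gripper_force: 0.0
```

```bash
python3 -c "
from h import *
shot('top','top2.png',None,1.5);shot('scene','sc2.png',None,1.5);s=read_state();print(s['eef_pos'],s['force'])"
```

```text
[377.4787847  381.24171513 204.73318526] [ 0.60819557 -1.4550955   1.00615744]
```

View pics/sc2.png

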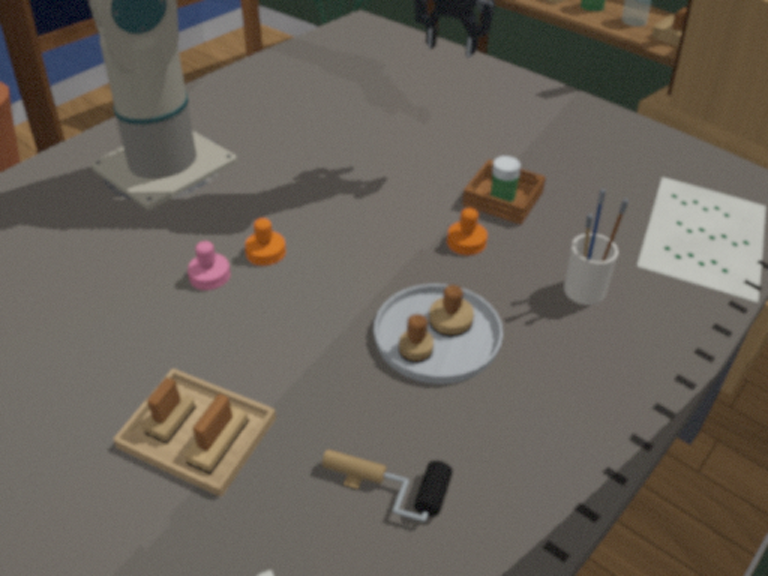

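View pics/top2.png

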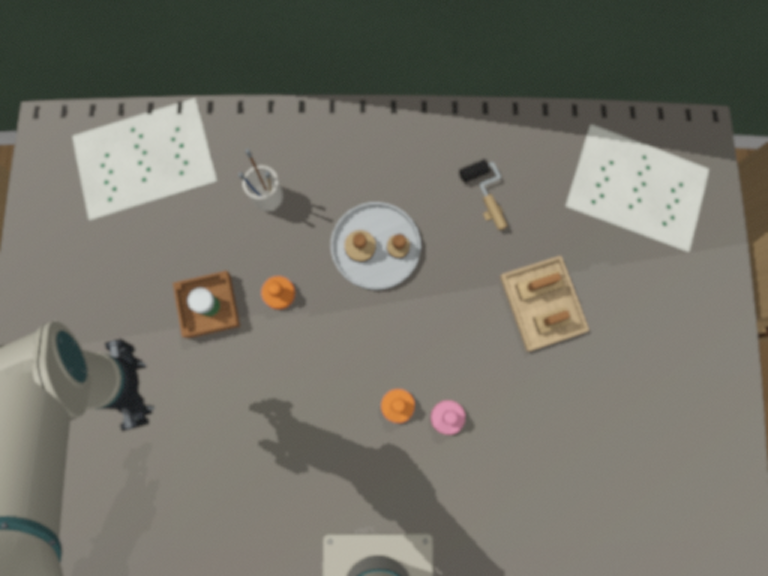

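Both pictures show everything upright in place. In the top view the round stamps are at (360,245) and (398,245), the border stamps at (541,285) and (553,320), and the jar at (202,300). The bystanders and look-alikes have not moved.

```bash
python3 -c "
from h import *
print(order.finish_job())"
```

```text
the job is handed in; nothing more can be done
None
```

I handed the job in at about 35 s on the robot's clock: both round stamps are in the dish, both border stamps in the tray and the jar in the crate, all upright and released, with the brush pot and ink roller untouched.

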